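# Put the red chopping board away in its leaning slot

### The arm

A 6-joint arm with a two-finger parallel gripper is mounted at the origin on the work surface. World frame = base frame: x ahead of the robot, y to its left, z up, the work surface at z = 0. Lengths are in m, angles in degrees, forces in N, time in s.
With the tool pointing down it reaches from about 0.4 to 0.825 m from the base axis. Payload 7 kg.
Tool frame: the origin (TCP) lies on the centre line of the jaws, within the pads' length; the fingertips stand 22 mm ahead of it and the grasp point (between the pads) lies 3 mm ahead of it (ctrl.finger_overhang is the distance from the TCP to the fingertips, in m); z points along the fingers, y is the line along which they close (so a half turn about z gives the same grasp; the last joint's range is limited). The gripper opens to 88 mm and grips with 3 to 60 N. Pads are 19 mm wide; open, the fingers measure 130 mm over their backs; the gripper's body (78 mm by 193 mm) begins 47 mm behind the grasp point.
Start: joints at [-53.509, 20.546, 0.682, 0, -70.136, -16.507], TCP at [0.231, -0.634, 0.249] pointing down, gripper open.
Joint ranges: [-176.03, 176.03], [-82.01, 121.73], [-58.28, 71.71], [-173.87, 95.51], [-174.79, -0.11], [-173.66, 173.66]. Speed limits (degrees/s): [136.94, 136.94, 172.46, 180, 180, 180].

### API

Orientations are given as [roll, pitch, yaw] about the fixed x, y, z axes, in that order (R = Rz(yaw) Ry(pitch) Rx(roll)).
In Python, from plant import ctrl gives the robot as it stands. The module is installed in compiled form; this text tells all that it offers.
- The arm moves only by the shell command python3 -m creep 'ROWS'. ROWS is JSON, a list of rows, each an object with "grip": the closure, from 0 (fully open) to 1 (shut); "delta_pos": the shift along the tool's x, y, z scaled (see below), a list of three; "rotation": the turn, a rotation vector about the tool's x, y, z scaled (see below), a list of three. A call has 1 to 5 rows; each row is the pose to reach, as a shift and turn from the pose commanded when the call began, along the tool's axes at that moment; what a row does not reach only later rows make up. The controller multiplies each number of a shift by 10 cm and each number of a turn by pi/2 rad. A row lasts 1/10 s, in which the tool goes at most 50 mm and 8.59 degrees, less where a joint would pass 70% of its speed; a pose out of reach is approached as far as the arm can. A call with a number of a shift or a turn outside -1 to 1 is refused whole. A call with a gripper value outside its range is refused whole. The fingers move at their own pace and stop on an object; the grip force is fixed at half the most. Time passes only in rows, so rows that repeat a pose let the fingers close. It gives the time, the measured TCP pose, the force, the opening and the grip force at its end, in the units of the state.
- ctrl.get_obs(): the state, without advancing time (a new reading comes with each control period).
- ctrl.snapshot(name): name is "side" or "top"; returns a dict with "color" (384x512x3 uint8, red, green, blue), "intrinsics" (3x3 intrinsics, pixels), "distortion" ([k1, k2, p1, p2, k3] as OpenCV has them; the pictures are not rectified), "R" (3x3) and "t" (3): a world point X has camera coordinates R X + t. Camera axes: x right, y down, z forward; pixel columns grow to the right and rows downward; lengths in m; the calibration is good to about 2 mm. A picture is of the moment at which its call begins. There is no depth.
- ctrl.close_job(): hands the job in; it is judged then, once.
The state is a dict: "clock": time; "joint_pos": joint angles; "qvel": joint speeds; "tau": joint torques, N m; "tool_pos": TCP position; "orientation": TCP orientation; "force": force on the tool from outside, world axes, zero at the start; "moment": the same for the moment, N m; "opening": finger opening in m; "gripper_force": force on a finger pad.
Only numpy, scipy, OpenCV 4.12 (cv2) and the standard library are available. Lean on these libraries where they do the work, as an engineer would, in place of code of your own. Each camera call takes 0.05 s, during which the arm holds its last target. There are 200 camera calls.

### The job

Dinner is over: lift the dry red chopping board out of the drying holder and slide it, long way down, into the one empty slot of the leaning board stand. Press it past the slot's sprung brake pad and down until it is fully home on the depth stop hidden in the slot, never with more than 70 N, then let go and leave the other boards and the things on the table as they are.

Things in the scene. Friction and masses are not known exactly. Their poses are not given: they have to be found in the camera images.
- red_board: Red chopping board, a plastic slab 150 long x 120 wide x 10 mm thick, about 0.18 kg (varies). Starts upright on a 120 mm edge in the drying holder, foot 10 mm above the table. Origin: middle of the foot edge. z up along the length, y along the width, x through the thickness. The black bar near its top edge is only a mark. Both faces are alike; either may face up in the slot.
- slot_free: The empty slot, in the one white sleeve of the stand that holds no board; which of the three places it takes varies. Fixed. Origin: middle of the slot floor, 33 mm above the table. z: out of the slot to its mouth, leaning 30 degrees from vertical towards the robot; y: along its width, level; x: through its thickness. Inside 70 mm deep, 124 mm wide, 12 mm thick, closed on all four sides.
- slot_mouth (a point): Middle of the empty slot's mouth, 70 mm from the floor along its z; axes of slot_free. Walls 4 mm thick (6 mm at the narrow ends); 45 degree lips, 3 mm wide, round the mouth. When home the red board stands 82 to 100 mm out of the mouth, against the -x wall.
- rest (a joint): How far the sprung rest on the hidden depth stop is pressed: 0 up, 0.005 m when the board's foot sits on the stop itself, which is hard. Its spring takes under 1 N. The stop is set differently each time: its top lies 2 to 20 mm above the slot floor (the rest up: 7 to 25 mm), deep in the slot, where its height can hardly be seen; find it by feel.
- slot_brake (a point): Sprung rubber brake pad on the +x wall of the empty slot, 60 mm wide. This point: where its land starts, 30 mm above the slot floor along z, on the wall's face. Its ramp begins 44 mm above the floor; the land stands 3 mm into the slot and yields. Axes of slot_free. Pushing the board past it takes 5 to 15 N: its own weight does not carry it home.
- green_board: Smaller green chopping board, 110 x 120 x 10 mm, loose, already home in a sleeve like the empty one, standing 40 mm out of its mouth. The three sleeves stand one behind another, 58 mm apart (level). Origin: middle of its foot edge; z up along the board, leaning 30 degrees. To be left alone.
- yellow_board: The same as the green board, but yellow, home in the remaining sleeve. To be left alone.
- drainer: Fixed drying holder: grey plate 110 x 160 x 10 mm; four white prongs (14 mm wide, 6 mm thick) up to 52 mm above the table, in pairs 42 mm either way from its middle, leaving a 15 mm gap for the board; end stops up to 32 mm, 126 mm apart. Origin: centre of its underside; y along the board's width. Lift the board straight up out of it.
- tumbler: Water glass, 72 mm across, 115 mm high, open on top. Origin: centre of its underside. Bystander.
- wine_bottle: Green wine bottle, 74 mm across, 290 mm high. Origin: centre of its underside. Bystander.
- pepper_mill: Wooden pepper mill, 52 mm across, 130 mm high. Origin: centre of its underside. Bystander.

How it is judged (in metres and radians):
On the way, in this order (a step that is already met when the one before it is completed fails the run):
1. The red board is lifted clear of the drying holder in the gripper, its foot at least 70 mm above the table (height (world z) of red_board above 0.07 m and contact force between red_board and the fingers above 1 N), for 0.1 s.
2. Still held in the gripper, the red board has entered the empty slot foot first by 10 mm or more, in line with the slot (x of red_board in the frame of slot_free between -0.004 and 0.004 m and y of red_board in the frame of slot_free between -0.006 and 0.006 m and angle between the z axis of red_board and the z axis of slot_free, either way round below 0.06 rad and angle between the x axis of red_board and the x axis of slot_free, either way round below 0.06 rad and z of red_board in the frame of slot_free below 0.06 m and contact force between red_board and the fingers above 1 N), for 0.1 s.
At the end, for the whole second after the job is handed in: Red board home in the empty slot, its weight keeping the sprung rest at least 3 of 5 mm down; foot within 6 mm of mid width, in line to 3 degrees, released and at rest. Green and yellow boards within 8 mm, tumbler, bottle and mill within 15 mm, of where they started (z of red_board in the frame of slot_free between -0.003 and 0.026 m and value of joint rest above 0.003 m and x of red_board in the frame of slot_free between -0.004 and 0.004 m and y of red_board in the frame of slot_free between -0.006 and 0.006 m and angle between the z axis of red_board and the z axis of slot_free, either way round below 0.06 rad and angle between the x axis of red_board and the x axis of slot_free, either way round below 0.06 rad and linear speed of red_board below 0.01 m/s and contact force between red_board and the fingers below 0.1 N and distance of each of tumbler, wine_bottle, pepper_mill from where it was at the start of the episode below 0.015 m and distance of each of green_board, yellow_board from where it was at the start of the episode below 0.008 m); the robot touches nothing.
It fails at once if The red board is pressed into the empty slot with more than 70 N in all (stop, brake and walls together). A careful press needs 10 to 20 N at the wrist (contact force between red_board and slot_free above 70 N).
It fails at once if A bystander is disturbed: the tumbler, bottle or mill moved 15 mm, or the green or yellow board moved 8 mm (distance of any of tumbler, wine_bottle, pepper_mill from where it was at the start of the episode above 0.015 m or distance of any of green_board, yellow_board from where it was at the start of the episode above 0.008 m).
It also fails if it takes over 42 s, if anything falls off the work surface, if the arm or the gripper's body presses on something with over 40 N, if the wrist force passes 120 N, or if a joint passes its speed limit or range.

## Working session

There is one attempt and no reset: what is moved stays moved. The work goes in short steps, Python scripts to look and compute and a shell command to move; the robot and the scene stay as the last step left them, time stands still between calls to the robot, and variables do not carry over. Pictures are saved under pics/ and viewed, at most 12 in all, crops included, and the job is handed in when it is done.

```bash
mkdir -p pics; python3 - <<'E'
from plant import ctrl
import cv2,numpy as np
o=ctrl.get_obs();print(o)
for n in("side","top"):
    s=ctrl.snapshot(n);cv2.imwrite(f"pics/{n}0.png",s["color"][:,:,::-1]);np.savez(f"{n}0.npz",**s)
    print(n,s["intrinsics"],s["distortion"],-s["R"].T@s["t"],s["R"])
E
```

```text
{'clock': 0.0, 'joint_pos': array([-5.35061056e+01,  2.05916066e+01,  6.34051065e-01, -2.17011331e-02,
       -7.01369351e+01, -1.65062307e+01]), 'qvel': array([ 0.02068839, -0.00145124,  0.05712823,  0.05100817,  0.15976822,
       -0.0494492 ]), 'tau': array([ 1.42976420e-03, -5.82725823e+01,  2.93052900e+01,  6.99705496e+00,
        6.90956818e-03, -1.80312009e-04]), 'tool_pos': array([ 0.23054579, -0.63391634,  0.24761787]), 'orientation': array([ 1.79903607e+02, -7.28974047e-03, -1.60019720e+02]), 'force': array([-0.85026855,  0.50330187,  0.14202496]), 'moment': array([ 0.01104413,  0.0322354 , -0.02144728]), 'gripper_force': 0.0, 'opening': 0.08734826643953095}
side [[382.23964025   0.         250.83605906]
 [  0.         382.23964025 191.23850252]
 [  0.           0.           1.        ]] [0.02813202 0.         0.         0.         0.        ] [0.31651701 0.74761525 0.6621606 ] [[-0.94197872 -0.33562371  0.00572862]
 [-0.21291493  0.58421027 -0.7831766 ]
 [ 0.25950592 -0.7389554  -0.62177294]]
top [[356.01999356   0.         261.84869018]
 [  0.         356.01999356 190.38066151]
 [  0.           0.           1.        ]] [0.01476547 0.         0.         0.         0.        ] [0.4529405  0.04421156 0.87636159] [[-0.00784849 -0.99994717 -0.00663751]
 [-0.99099476  0.00866517 -0.13361998]
 [ 0.13367044  0.00552902 -0.99101042]]
```

View pics/side0.png

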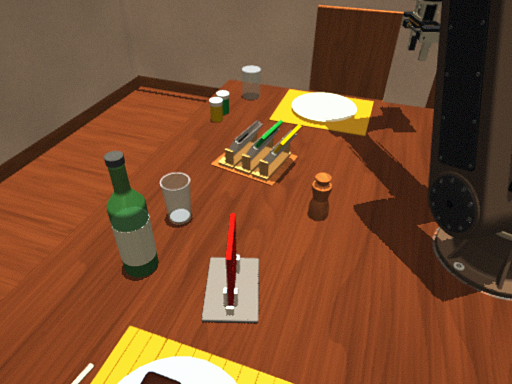

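View pics/top0.png

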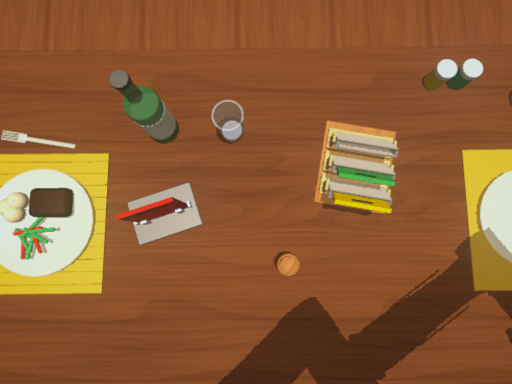

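Side view: red board at about (232,255) in the grey drainer, stand at (258,155), tumbler (177,200), bottle (135,230), mill (320,195). Top view: the stand is at (358,168), with the farthest sleeve (365,142) empty. The board's top edge runs from (118,216) to (172,200). I'll enlarge both regions.

```bash
python3 - <<'E'
import cv2,numpy as np
a=cv2.imread("pics/side0.png");b=cv2.imread("pics/top0.png")
r=lambda i,x,y,w,h,k:cv2.resize(i[y:y+h,x:x+w],None,fx=k,fy=k,interpolation=cv2.INTER_CUBIC)
A=r(a,205,110,100,75,4);B=r(b,310,115,100,75*1,4);B=r(b,310,115,100,100,4);C=r(a,195,205,100,75*1+50,3);D=r(b,110,175,100,75,4)
o=np.zeros((600,800,3),np.uint8)
o[:300,:400]=A;o[:300,400:]=D;o[300:,:300]=cv2.resize(C[:300],(300,300));
o[300:600,400:]=B[:300]
cv2.imwrite("pics/crop0.png",o)
E
```

```text
(no output)
```

View pics/crop0.png

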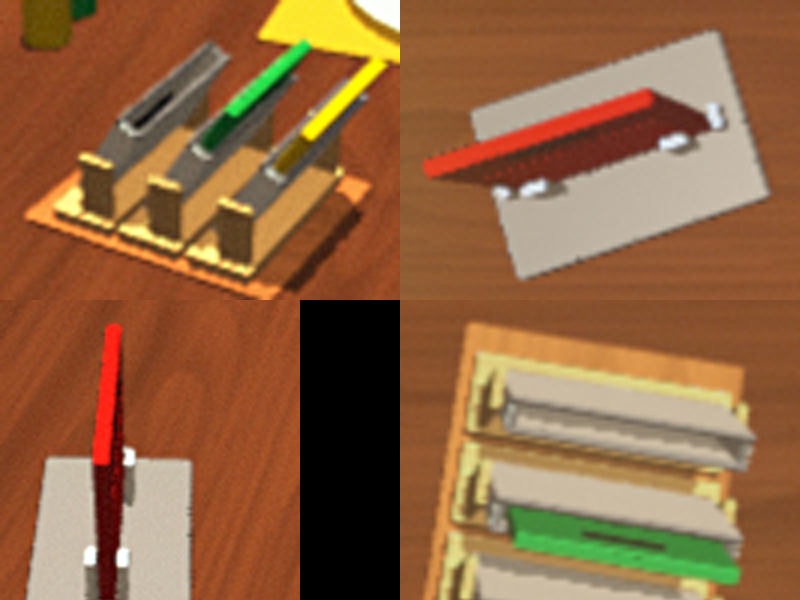

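Crops: the empty sleeve is the farthest one from the robot, then green, then yellow. The bright end faces of the red, green and yellow boards mask cleanly. Next I triangulate their centres and ends.

```bash
cat > h.py <<'E'
import cv2,numpy as np
from plant import ctrl
def ray(s,p):
    q=cv2.undistortPoints(np.array([[p]],float),s["intrinsics"],s["distortion"])[0,0]
    d=s["R"].T@np.r_[q,1];return -s["R"].T@s["t"],d/np.linalg.norm(d)
def onz(s,p,z):
    c,d=ray(s,p);return c+d*(z-c[2])/d[2]
def tri(s1,p1,s2,p2):
    a,u=ray(s1,p1);b,v=ray(s2,p2)
    k=np.linalg.lstsq(np.c_[u,-v],b-a,rcond=None)[0]
    x,y=a+k[0]*u,b+k[1]*v;return (x+y)/2,np.linalg.norm(x-y)
def proj(s,X):
    return cv2.projectPoints(np.array(X,float).reshape(-1,3),cv2.Rodrigues(s["R"])[0],s["t"],s["intrinsics"],s["distortion"])[0][:,0]
def strip(s,col,roi,v):
    x,y,w,h=roi;K=4
    im=cv2.resize(np.ascontiguousarray(s["color"][y:y+h,x:x+w]),None,fx=K,fy=K,interpolation=cv2.INTER_LINEAR)
    H=cv2.cvtColor(im,cv2.COLOR_RGB2HSV);hue=H[...,0].astype(int)
    dh=np.minimum(abs(hue-col),180-abs(hue-col))
    m=((dh<9)&(H[...,1]>150)&(H[...,2]>v)).astype(np.uint8)
    c=max(cv2.findContours(m,0,1)[0],key=cv2.contourArea)
    (cx,cy),(a,b),t=cv2.minAreaRect(c);B=cv2.boxPoints(((cx,cy),(a,b),t))
    L,S=(0,1) if np.linalg.norm(B[0]-B[1])<np.linalg.norm(B[1]-B[2]) else (1,2)
    e=np.array([(B[L]+B[S])/2,(B[(L+2)%4]+B[(S+2)%4])/2])
    e=(e+.5)/K-.5+[x,y]
    return e[np.argsort(e[:,0])],min(a,b)/K
E
python3 - <<'E'
from h import *
S=dict(np.load("side0.npz"));T=dict(np.load("top0.npz"))
for n,c,rs,rt,vs,vt in(("red",0,(215,205,30,110),(110,185,80,35),190,190),("green",68,(235,115,55,60),(315,155,85,35),150,150),("yellow",29,(265,118,40,65),(325,180,70,38),190,190)):
    for dv in (0,30):
        a,wa=strip(S,c,rs,vs+dv);b,wb=strip(T,c,rt,vt+dv);print(n,dv,a.round(1).tolist(),round(wa,1),b.round(1).tolist(),round(wb,1))
    # side px and top px: side left = +y(near)/... try both pairings
    for pr in((0,1),(1,0)):
        r=[tri(S,a[i],T,b[j]) for i,j in zip((0,1),pr)]
        print('  ',[(x.round(4).tolist(),round(e,4)) for x,e in r], np.linalg.norm(r[0][0]-r[1][0]).round(4))
    if n=="red": print([onz(T,p,.16).round(4) for p in b])
# bystander: bottle/tumbler/mill base px guesses
for n,p in(("bottle",(140,268)),("tumbler",(179,217)),("mill",(318,214))): print(n,onz(S,p,0).round(3))
E
```

```text
red 0 [[227.8, 259.3], [232.5, 212.3]] 5.9 [[115.6, 217.1], [172.1, 198.4]] 4.4
red 30 [[227.7, 259.0], [232.6, 212.8]] 5.2 [[116.1, 216.9], [171.4, 198.9]] 3.2
   [([0.4993, 0.3418, 0.1604], np.float64(0.0021)), ([0.5344, 0.231, 0.1634], np.float64(0.002))] 0.1162
   [([0.5422, 0.2578, 0.0561], np.float64(0.007)), ([0.4974, 0.3098, 0.2398], np.float64(0.0086))] 0.1961
[array([0.4983, 0.3416, 0.16  ]), array([0.5338, 0.2316, 0.16  ])]
green 0 [[261.9, 138.2], [281.0, 120.5]] 2.9 [[377.8, 180.8], [393.0, 183.2]] 2.7
green 30 [[262.1, 137.9], [280.9, 120.4]] 2.5 [[377.8, 180.6], [393.0, 183.2]] 2.4
   [([0.5995, -0.2115, 0.072], np.float64(0.0367)), ([0.5672, -0.2286, 0.1299], np.float64(0.0014))] 0.0685
   [([0.604, -0.2517, 0.0488], np.float64(0.052)), ([0.5638, -0.1916, 0.15], np.float64(0.0107))] 0.1244
yellow 0 [[269.6, 131.0], [304.4, 131.0]] 26.8 [[334.1, 197.7], [391.3, 207.9]] 10.9
yellow 30 [[275.2, 131.2], [303.4, 118.6]] 29.4 [[335.6, 200.9], [389.2, 210.6]] 3.3
   [([0.5363, -0.0961, 0.1692], np.float64(0.0212)), ([0.5027, -0.2086, 0.1576], np.float64(0.0079))] 0.1179
   [([0.544, -0.2165, 0.1045], np.float64(0.0698)), ([0.4988, -0.0914, 0.2195], np.float64(0.0442))] 0.1759
bottle [0.732 0.302 0.   ]
tumbler [0.73  0.124 0.   ]
mill [ 0.397 -0.01   0.   ]
```

```bash
python3 - <<'E'
from h import *
S=dict(np.load("side0.npz"));T=dict(np.load("top0.npz"))
o=np.zeros((600,800,3),np.uint8)
def up(s,x,y,w,h,K): 
    i=cv2.resize(np.ascontiguousarray(s["color"][y:y+h,x:x+w,::-1]),None,fx=K,fy=K,interpolation=cv2.INTER_CUBIC)
    for k in range(0,w,10): cv2.putText(i,str(x+k),(k*K,8),0,.3,(255,255,255));i[:6 if k%10 else 14,k*K]=255;i[10::10*K//2,k*K]=255
    for k in range(0,h,10): cv2.putText(i,str(y+k),(0,k*K),0,.3,(255,255,255))
    return i
o[:600,:400]=np.vstack([up(T,317,120,80,100,5)[:500],np.zeros((100,400,3),np.uint8)])
o[:600,400:]=np.vstack([up(S,220,115,80,70,5),np.zeros((250,400,3),np.uint8)])
cv2.imwrite("pics/crop1.png",o)
E
```

```text
(no output)
```

View pics/crop1.png

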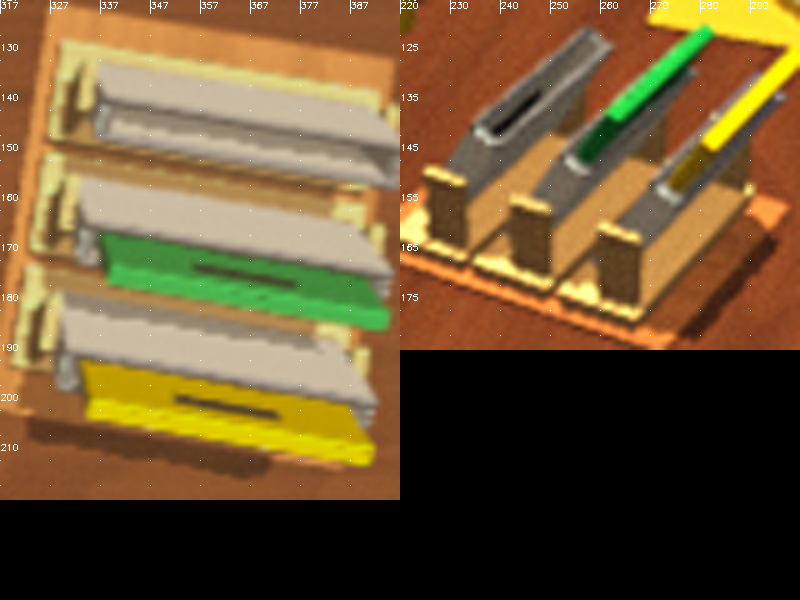

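Crop: top-view end faces are green (339.0,175.8)–(394.4,184.0) and yellow (334.4,202.1)–(391.8,211.1). The empty mouth sits behind green. In the side view its ends are near (237,142) and (261,123).

```bash
cat >> h.py <<'E'
S0=dict(np.load("side0.npz"));T0=dict(np.load("top0.npz"))
E
python3 - <<'E'
from h import *
S,T=S0,T0
z=.0936+.0346-.0005
g=[onz(T,p,z) for p in((339.0,175.8),(394.4,184.0))]; y=[onz(T,p,z) for p in((334.4,202.1),(391.8,211.1))]
for n,e in(("g",g),("y",y)): print(n,np.round(e,4).tolist(),np.linalg.norm(e[0]-e[1]).round(4),np.degrees(np.arctan2(*(e[0]-e[1])[[1,0]])).round(2))
# side check of green top ends
print(tri(S,(280.8+1,121),T,(394.4,184.0)), tri(S,(262,137.5),T,(339.,175.8)))
G=(g[0]+g[1])/2;Y=(y[0]+y[1])/2;print("sep",G-Y,np.linalg.norm(G-Y))
a1=np.mean([np.arctan2(*(e[0]-e[1])[[1,0]]) for e in(g,y)]);a2=np.arctan2(*(G-Y)[[1,0]])+np.pi/2
print("yaw y-axis",np.degrees([a1,a2]))
a=a1;yy=np.array([np.cos(a),np.sin(a),0]);n=np.array([yy[1],-yy[0],0])
zz=np.array([0,0,1])*np.cos(np.pi/6)-n*.5;xx=np.cross(yy,zz)
M=((G+.058*n)+(Y+.116*n))/2-.04*zz+.001*xx
print("mouth",M.round(4),"n",n.round(3),"z",zz.round(3),"x",xx.round(3))
# overlay
for s,nm,(x,y0,w,h),K in((S,"side",(220,115,80,60),5),(T,"top",(325,120,80,50),5)):
    i=cv2.resize(np.ascontiguousarray(s["color"][y0:y0+h,x:x+w,::-1]),None,fx=K,fy=K,interpolation=cv2.INTER_CUBIC)
    for hw,ht,c in((.062,.006,(0,0,255)),(.068,.010,(255,0,0))):
        P=proj(s,[M+sx*ht*xx+sy*hw*yy for sx,sy in((1,1),(1,-1),(-1,-1),(-1,1))])
        P=((P-[x,y0]+.5)*K-.5).round().astype(int);print(nm,hw,(P/K+[x,y0]).round(1).tolist())
        cv2.polylines(i,[P],True,c)
    globals()[nm]=i
cv2.imwrite("pics/ov.png",np.vstack([side,top]))
E
```

```text
g [[0.5838, -0.1161, 0.1277], [0.5651, -0.2324, 0.1277]] 0.1178 80.86
y [[0.5277, -0.1044, 0.1277], [0.5077, -0.2237, 0.1277]] 0.1209 80.51
(array([ 0.56575916, -0.23293844,  0.12599564]), np.float64(0.0008183689747421629)) (array([ 0.58573825, -0.11484057,  0.13118775]), np.float64(0.005146891983700338))
sep [ 0.05676951 -0.0102302   0.        ] 0.05768391313235636
yaw y-axis [80.68550857 79.78459775]
mouth [ 0.6525 -0.1866  0.0936] n [ 0.987 -0.162  0.   ] z [-0.493  0.081  0.866] x [ 0.855 -0.14   0.5  ]
side 0.062 [[237.0, 141.6], [257.6, 123.4], [260.4, 125.8], [240.2, 144.4]]
side 0.068 [[234.8, 141.6], [257.4, 121.6], [262.4, 126.0], [240.2, 146.2]]
top 0.062 [[339.6, 141.8], [395.0, 150.0], [393.4, 155.0], [338.6, 147.0]]
top 0.068 [[337.4, 139.6], [398.2, 148.6], [395.6, 157.2], [335.6, 148.2]]
```

View pics/ov.png

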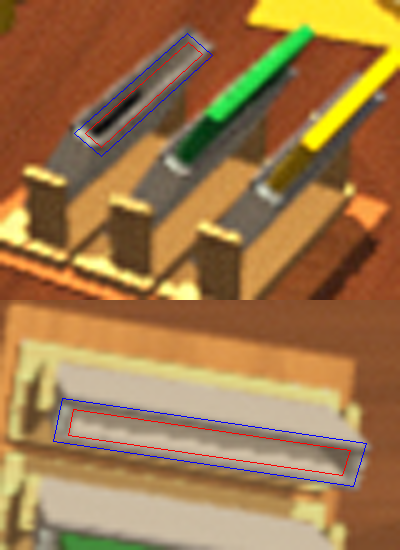

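The overlay fits both views, so I take the mouth as (0.6525,-0.1866,0.0936), y-axis yaw 80.7°. The red board's top centre is (0.5165,0.2865) with its normal at 17.8°. Now I move over the board.

```bash
python3 -m creep '[{"grip":0,"delta_pos":[-0.4,0.4,0],"rotation":[0,0,0]},{"grip":0,"delta_pos":[-0.89,0.84,0],"rotation":[0,0,0]},{"grip":0,"delta_pos":[-0.89,0.84,0],"rotation":[0,0,0]}]'
for i in 1; do :; done
python3 -m creep '[{"grip":0,"delta_pos":[-0.4,0.4,0],"rotation":[0,0,0]},{"grip":0,"delta_pos":[-0.89,0.84,0],"rotation":[0,0,0]},{"grip":0,"delta_pos":[-0.89,0.84,0],"rotation":[0,0,0]}]'
python3 -m creep '[{"grip":0,"delta_pos":[-0.4,0.4,0],"rotation":[0,0,0]},{"grip":0,"delta_pos":[-0.89,0.84,0],"rotation":[0,0,0]},{"grip":0,"delta_pos":[-0.89,0.84,0],"rotation":[0,0,0]}]'
python3 -m creep '[{"grip":0,"delta_pos":[-0.4,0.4,0],"rotation":[0,0,0]},{"grip":0,"delta_pos":[-0.89,0.84,0],"rotation":[0,0,0]},{"grip":0,"delta_pos":[-0.89,0.84,0],"rotation":[0,0,0]}]'
```

```text
clock: 0.4
tool_pos: [0.2863, -0.5222, 0.2482]
orientation: [179.9, 0.0, -160.0]
force: [0.2, -0.6, 0.1]
opening: 0.0872
gripper_force: 0.0
clock: 0.7
tool_pos: [0.3413, -0.4127, 0.2485]
orientation: [180.0, 0.0, -159.9]
force: [-0.1, -0.5, 1.4]
opening: 0.0876
gripper_force: 0.0
clock: 1.0
tool_pos: [0.3963, -0.3035, 0.2486]
orientation: [180.0, 0.0, -159.9]
force: [-0.1, -1.5, 0.8]
opening: 0.0876
gripper_force: 0.0
clock: 1.3
tool_pos: [0.4514, -0.1941, 0.2486]
orientation: [180.0, 0.0, -159.9]
force: [1.1, -1.0, -0.2]
opening: 0.0873
gripper_force: 0.0
```

```bash
python3 -m creep '[{"grip":0,"delta_pos":[-0.3,0.4,0],"rotation":[0,0,0]},{"grip":0,"delta_pos":[-0.56,1,0],"rotation":[0,0,0]},{"grip":0,"delta_pos":[-0.56,1,0],"rotation":[0,0,0]}]' >/dev/null
python3 -m creep '[{"grip":0,"delta_pos":[-0.3,0.4,0],"rotation":[0,0,0]},{"grip":0,"delta_pos":[-0.56,1,0],"rotation":[0,0,0]},{"grip":0,"delta_pos":[-0.56,1,0],"rotation":[0,0,0]}]' >/dev/null
python3 -m creep '[{"grip":0,"delta_pos":[-0.3,0.4,0],"rotation":[0,0,0]},{"grip":0,"delta_pos":[-0.56,1,0],"rotation":[0,0,0]},{"grip":0,"delta_pos":[-0.56,1,0],"rotation":[0,0,0]}]'>/dev/null
python3 -m creep '[{"grip":0,"delta_pos":[-0.3,0.4,0],"rotation":[0,0,0]},{"grip":0,"delta_pos":[-0.56,1,0],"rotation":[0,0,0]},{"grip":0,"delta_pos":[-0.56,1,0],"rotation":[0,0,0]}]'
python3 -m creep '[{"grip":0.3,"delta_pos":[0,0.3,0],"rotation":[0,0,-0.09]},{"grip":0.3,"delta_pos":[0,0.3,0],"rotation":[0,0,-0.18]},{"grip":0.3,"delta_pos":[0,0.3,0],"rotation":[0,0,-0.27]},{"grip":0.3,"delta_pos":[0,0.3,0],"rotation":[0,0,-0.325]}]'
python3 -m creep '[{"grip":0.3,"delta_pos":[0,0,0],"rotation":[0,0,-0.09]},{"grip":0.3,"delta_pos":[0,0,0],"rotation":[0,0,-0.18]},{"grip":0.3,"delta_pos":[0,0,0],"rotation":[0,0,-0.27]},{"grip":0.3,"delta_pos":[0,0,0],"rotation":[0,0,-0.325]}]'
python3 -m creep '[{"grip":0.3,"delta_pos":[0,0,0],"rotation":[0,0,-0.09]},{"grip":0.3,"delta_pos":[0,0,0],"rotation":[0,0,-0.18]},{"grip":0.3,"delta_pos":[0,0,0],"rotation":[0,0,-0.27]},{"grip":0.3,"delta_pos":[0,0,0],"rotation":[0,0,-0.325]},{"grip":0.3,"delta_pos":[0,0,0],"rotation":[0,0,-0.325]}]'
```

```text
clock: 2.5
tool_pos: [0.5244, 0.2587, 0.2478]
orientation: [-180.0, -0.0, -159.9]
force: [-0.8, -0.8, -1.1]
opening: 0.0873
gripper_force: 0.0
clock: 2.9
tool_pos: [0.5136, 0.2832, 0.2482]
orientation: [180.0, -0.1, -130.4]
force: [0.1, -0.4, 0.9]
opening: 0.0633
gripper_force: 0.0
clock: 3.3
tool_pos: [0.5138, 0.2828, 0.2483]
orientation: [180.0, -0.0, -101.2]
force: [-0.3, -0.5, 0.2]
opening: 0.0614
gripper_force: 0.0
clock: 3.8
tool_pos: [0.5138, 0.283, 0.2484]
orientation: [180.0, -0.0, -72.2]
force: [-0.4, -1.3, 0.9]
opening: 0.0614
gripper_force: 0.0
```

```bash
python3 -m creep '[{"grip":0.3,"delta_pos":[-0.025,-0.037,0.3],"rotation":[0,0,0]},{"grip":0.3,"delta_pos":[-0.025,-0.037,0.6],"rotation":[0,0,0]},{"grip":0.3,"delta_pos":[-0.025,-0.037,0.8],"rotation":[0,0,0]},{"grip":0.3,"delta_pos":[-0.025,-0.037,0.954],"rotation":[0,0,0]},{"grip":0.3,"delta_pos":[-0.025,-0.037,0.954],"rotation":[0,0,0]}]'
python3 -m creep '[{"grip":0.6,"delta_pos":[0,0,0],"rotation":[0,0,0]},{"grip":0.8,"delta_pos":[0,0,0],"rotation":[0,0,0]},{"grip":1,"delta_pos":[0,0,0],"rotation":[0,0,0]},{"grip":1,"delta_pos":[0,0,0],"rotation":[0,0,0]},{"grip":1,"delta_pos":[0,0,0],"rotation":[0,0,0]}]'
python3 -m creep '[{"grip":1,"delta_pos":[0,0,0],"rotation":[0,0,0]},{"grip":1,"delta_pos":[0,0,0],"rotation":[0,0,0]}]'
python3 - <<'E'
from h import *
for n in("side","top"):
    s=ctrl.snapshot(n);np.savez(f"{n}1.npz",**s);cv2.imwrite(f"pics/{n}1.png",s["color"][:,:,::-1])
E
```

```text
clock: 4.3
tool_pos: [0.5155, 0.2858, 0.1507]
orientation: [179.8, -0.1, -72.5]
force: [-0.8, -0.3, 0.1]
opening: 0.0613
gripper_force: 0.0
clock: 4.8
tool_pos: [0.5168, 0.2874, 0.1537]
orientation: [-180.0, 0.0, -72.3]
force: [-0.4, -0.0, 0.2]
opening: 0.027
gripper_force: 0.0
clock: 5.0
tool_pos: [0.5167, 0.2873, 0.1532]
orientation: [-180.0, 0.0, -72.3]
force: [0.6, -0.1, 0.7]
opening: 0.0108
gripper_force: 0.0
```

View pics/side1.png

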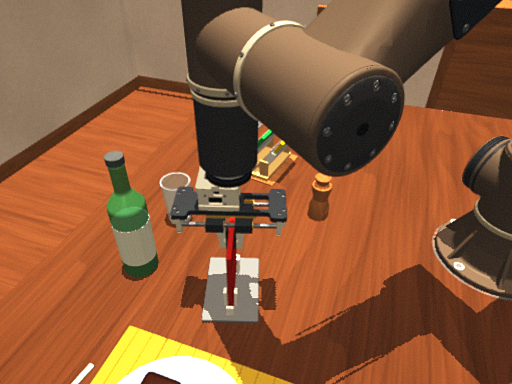

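Board is between the pads, foot still in the drainer at about (231,300); nothing else is touched. Finishing the grip and lifting straight up.

```bash
python3 -m creep '[{"grip":1,"delta_pos":[0,0,0],"rotation":[0,0,0]},{"grip":1,"delta_pos":[0,0,0],"rotation":[0,0,0]},{"grip":1,"delta_pos":[0,0,-0.1],"rotation":[0,0,0]}]'
python3 -m creep '[{"grip":1,"delta_pos":[0,0,-0.2],"rotation":[0,0,0]},{"grip":1,"delta_pos":[0,0,-0.4],"rotation":[0,0,0]},{"grip":1,"delta_pos":[0,0,-0.6],"rotation":[0,0,0]},{"grip":1,"delta_pos":[0,0,-0.8],"rotation":[0,0,0]},{"grip":1,"delta_pos":[0,0,-1],"rotation":[0,0,0]}]'
python3 -m creep '[{"grip":1,"delta_pos":[0,0,-0.2],"rotation":[0,0,0]},{"grip":1,"delta_pos":[0,0,-0.3],"rotation":[0,0,0]},{"grip":1,"delta_pos":[0,0,-0.3],"rotation":[0,0,0]}]'
python3 - <<'E'
from h import *
from scipy.spatial.transform import Rotation as Rn
o=ctrl.get_obs();R=Rn.from_euler('xyz',o["orientation"],degrees=True).as_matrix()
for n in("side","top"):
    s=ctrl.snapshot(n);np.savez(f"{n}2.npz",**s)
S=dict(np.load("side2.npz"))
a,w=strip(S,0,(180,60,120,240),60);print("side red ends",a,w)
a=np.radians(80.69);yy=np.array([np.cos(a),np.sin(a),0]);n=np.array([yy[1],-yy[0],0]);zz=np.array([0,0,.866])-n*.5;xx=np.cross(yy,zz)
Rt=np.c_[yy*-1,-xx,-zz];print(np.linalg.det(Rt),Rn.from_matrix(Rt).as_euler('xyz',degrees=True))
M=np.array([.6525,-.1866,.0936]);tgt=M+.168*zz
print("target",tgt,"shift tool",(R.T@(tgt-o["tool_pos"])).round(4)/.1,"rotvec",Rn.from_matrix(R.T@Rt).as_rotvec()/(np.pi/2))
E
```

```text
clock: 5.4
tool_pos: [0.5163, 0.2869, 0.1621]
orientation: [179.9, -0.0, -72.3]
force: [1.2, 0.8, -2.1]
opening: 0.0098
gripper_force: 30.0
clock: 5.9
tool_pos: [0.5165, 0.2871, 0.2645]
orientation: [180.0, 0.0, -72.3]
force: [-0.1, -0.1, -1.3]
opening: 0.0097
gripper_force: 30.0
clock: 6.2
tool_pos: [0.5171, 0.2876, 0.2948]
orientation: [-179.9, 0.1, -72.3]
force: [0.8, 0.8, -2.3]
opening: 0.0096
gripper_force: 30.0
side red ends [[227.49475098 156.3777771 ]
 [229.72312164 261.11227417]] 13.906426429748535
0.9999560000000001 [-149.99927222    0.          -99.31      ]
target [ 0.56960649 -0.17301081  0.239088  ] shift tool [4.548 0.904 0.55 ] rotvec [0.32575267 0.07974046 0.29326448]
```

```bash
python3 -m creep '[{"grip":1,"delta_pos":[0.3,0.06,0],"rotation":[0,0,0]},{"grip":1,"delta_pos":[0.7,0.14,0],"rotation":[0,0,0]},{"grip":1,"delta_pos":[0.91,0.18,0],"rotation":[0,0,0]}]' >/dev/null
python3 -m creep '[{"grip":1,"delta_pos":[0.4,0.08,0],"rotation":[0,0,0]},{"grip":1,"delta_pos":[0.8,0.16,0],"rotation":[0,0,0]},{"grip":1,"delta_pos":[0.91,0.18,0],"rotation":[0,0,0]}]' >/dev/null
python3 -m creep '[{"grip":1,"delta_pos":[0.4,0.08,0],"rotation":[0,0,0]},{"grip":1,"delta_pos":[0.8,0.16,0],"rotation":[0,0,0]},{"grip":1,"delta_pos":[0.91,0.18,0],"rotation":[0,0,0]}]'
python3 -m creep '[{"grip":1,"delta_pos":[0.4,0.08,0],"rotation":[0,0,0]},{"grip":1,"delta_pos":[0.8,0.16,0],"rotation":[0,0,0]},{"grip":1,"delta_pos":[0.91,0.18,0],"rotation":[0,0,0]}]' >/dev/null
python3 -m creep '[{"grip":1,"delta_pos":[0.4,0.08,0],"rotation":[0,0,0]},{"grip":1,"delta_pos":[0.7,0.16,0],"rotation":[0,0,0]},{"grip":1,"delta_pos":[0.91,0.18,0],"rotation":[0,0,0]},{"grip":1,"delta_pos":[0.91,0.18,0],"rotation":[0,0,0]}]'
python3 -m creep '[{"grip":1,"delta_pos":[0,0,0],"rotation":[0.065,0.016,0.058]},{"grip":1,"delta_pos":[0,0,0],"rotation":[0.13,0.032,0.117]},{"grip":1,"delta_pos":[0,0,0],"rotation":[0.195,0.048,0.176]},{"grip":1,"delta_pos":[0,0,0],"rotation":[0.26,0.064,0.235]},{"grip":1,"delta_pos":[0,0,0],"rotation":[0.326,0.08,0.293]}]'
python3 -m creep '[{"grip":1,"delta_pos":[0,0,0],"rotation":[0,0,0]},{"grip":1,"delta_pos":[0,0,0],"rotation":[0,0,0]},{"grip":1,"delta_pos":[0,0,0],"rotation":[0,0,0]}]'
python3 - <<'E'
from h import *
for n in("side","top"):
    s=ctrl.snapshot(n);np.savez(f"{n}3.npz",**s)
    if n=="side": a=s["color"]
    else: b=s["color"]
o=np.vstack([cv2.resize(np.ascontiguousarray(a[40:190,180:340]),None,fx=2.5,fy=2.5),cv2.resize(np.ascontiguousarray(b[100:185,300:420]),(400,225*400//318))])
cv2.imwrite("pics/pre.png",o[:,:,::-1]);print(o.shape,ctrl.get_obs()["joint_pos"].round(1))
E
```

```text
clock: 7.2
tool_pos: [0.5479, 0.0081, 0.2919]
orientation: [179.9, -0.0, -72.4]
force: [-0.1, -0.1, -1.4]
opening: 0.0094
gripper_force: 30.0
clock: 7.9
tool_pos: [0.5696, -0.175, 0.2917]
orientation: [179.9, 0.0, -72.4]
force: [-0.1, -0.3, -0.7]
opening: 0.0099
gripper_force: 30.0
clock: 8.4
tool_pos: [0.5696, -0.1728, 0.2934]
orientation: [-150.3, -0.1, -99.1]
force: [0.3, -2.6, -0.5]
opening: 0.0097
gripper_force: 30.0
clock: 8.7
tool_pos: [0.5709, -0.1736, 0.2942]
orientation: [-150.5, -0.4, -98.8]
force: [0.0, -0.4, -1.2]
opening: 0.01
gripper_force: 30.0
(658, 400, 3) [  6.   -4.  -34.7  14.6 -31.6 -25.3]
```

View pics/pre.png

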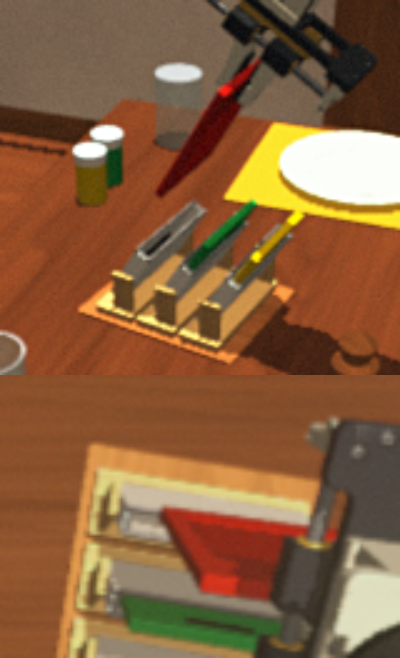

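Board held and leaning over the empty slot. Its +y foot corner is at about side (244,117) and top (349,140). I'll check that corner by triangulation and work out the remaining correction.

```bash
cat >> h.py <<'E'
from scipy.spatial.transform import Rotation as Rn
a_=np.radians(80.69);yy=np.array([np.cos(a_),np.sin(a_),0]);nn=np.array([yy[1],-yy[0],0]);zz=np.array([0,0,np.cos(np.pi/6)])-nn*.5;xx=np.cross(yy,zz)
M=np.array([.6525,-.1866,.0936]);Rt=np.c_[-yy,-xx,-zz];W=np.c_[xx,yy,zz]
def plan(foot,dy=0,dx=0,L=.1432):
    o=ctrl.get_obs();R=Rn.from_euler('xyz',o["orientation"],degrees=True).as_matrix()
    t=M+(foot+L)*zz+dy*yy+dx*xx
    print("pos",(W.T@(o["tool_pos"]-M)).round(4),"shift",(R.T@(t-o["tool_pos"])/.1).round(3),"rot",(Rn.from_matrix(R.T@Rt).as_rotvec()/(np.pi/2)).round(4),"F slot",(W.T@o["force"]).round(1),o["clock"])
def redcorner(s,roi,key):
    x,y,w,h=roi;K=4
    im=cv2.resize(np.ascontiguousarray(s["color"][y:y+h,x:x+w]),None,fx=K,fy=K,interpolation=cv2.INTER_LINEAR)
    H=cv2.cvtColor(im,cv2.COLOR_RGB2HSV)
    m=(((H[...,0]<5)|(H[...,0]>172))&(H[...,1]>170)&(H[...,2]>70)).astype(np.uint8)
    c=max(cv2.findContours(m,0,1)[0],key=cv2.contourArea)[:,0]
    p=c[np.argmin(c@np.array(key))];return (p+.5)/K-.5+[x,y]
E
python3 - <<'E'
from h import *
S=dict(np.load("side3.npz"));T=dict(np.load("top3.npz"))
o=ctrl.get_obs();R=Rn.from_euler('xyz',o["orientation"],degrees=True).as_matrix()
p=redcorner(S,(225,55,80,80),(1,-1));q=redcorner(T,(325,115,75,50),(1,.6))
X,e=tri(S,p,T,q);print(p,q,X.round(4),round(e,4),"in tool (expect x -60, y -+5, z 143.2):",(R.T@(X-o["tool_pos"])*1e3).round(1))
for sx in(-.005,.005):
  E=o["tool_pos"]+R@np.array([-.06,sx,.1432]);print(proj(S,E),proj(T,E))
plan(.012)
E
```

```text
[242.375 116.875] [349.125 140.125] [ 0.6493 -0.1289  0.1749] 0.0017 in tool (expect x -60, y -+5, z 143.2): [-57.3  -2.6 138. ]
[[240.73410028 118.079501  ]] [[347.60416202 137.81839312]]
[[243.54503217 120.45327959]] [[346.56160378 142.59295902]]
pos [ 0.0289 -0.0007  0.2148] shift [-0.01   0.284  0.599] rot [ 0.0056 -0.0011  0.0058] F slot [-0.6 -0.5 -1.2] 8.8
```

```bash
python3 -m creep '[{"grip":1,"delta_pos":[-0.01,0.15,0.1],"rotation":[0.006,-0.001,0.006]},{"grip":1,"delta_pos":[-0.01,0.284,0.25],"rotation":[0.006,-0.001,0.006]},{"grip":1,"delta_pos":[-0.01,0.284,0.45],"rotation":[0.006,-0.001,0.006]},{"grip":1,"delta_pos":[-0.01,0.284,0.6],"rotation":[0.006,-0.001,0.006]},{"grip":1,"delta_pos":[-0.01,0.284,0.6],"rotation":[0.006,-0.001,0.006]}]'
python3 -m creep '[{"grip":1,"delta_pos":[0,0,0],"rotation":[0,0,0]},{"grip":1,"delta_pos":[0,0,0],"rotation":[0,0,0]}]' >/dev/null
python3 - <<'E'
from h import *
for n in("side","top"):
    s=ctrl.snapshot(n);np.savez(f"{n}4.npz",**s)
S=dict(np.load("side4.npz"));T=dict(np.load("top4.npz"))
i=[]
for s,x,y,w,h in((S,215,85,80,70),(T,325,115,80,50)):
    im=cv2.resize(np.ascontiguousarray(s["color"][y:y+h,x:x+w,::-1]),None,fx=5,fy=5,interpolation=cv2.INTER_CUBIC)
    P=proj(s,[M+a*.006*xx+b*.062*yy for a,b in((1,1),(1,-1),(-1,-1),(-1,1))]);cv2.polylines(im,[((P-[x,y]+.5)*5).astype(int)],True,(255,0,0))
    i.append(im)
cv2.imwrite("pics/near.png",np.vstack(i))
o=ctrl.get_obs();R=Rn.from_euler('xyz',o["orientation"],degrees=True).as_matrix()
p=redcorner(S,(215,65,90,85),(1,-1));q=redcorner(T,(320,110,80,60),(1,.6))
X,e=tri(S,p,T,q);print(p,q,round(e,4),"tool",(R.T@(X-o["tool_pos"])*1e3).round(1),"slot",(W.T@(X-M)*1e3).round(1))
plan(0)
E
```

```text
clock: 9.3
tool_pos: [0.5749, -0.1748, 0.2249]
orientation: [-150.2, -0.1, -99.4]
force: [0.9, -0.1, -1.5]
opening: 0.0098
gripper_force: 30.0
[240.875 137.875] [342.625 145.625] 0.001 tool [-56.1  -2.2 140.8] slot [ 1.6 55.5 15. ]
pos [-0.0008 -0.0005  0.1558] shift [-0.005 -0.008  0.126] rot [-0.0009 -0.0003 -0.0007] F slot [-1.  -0.3 -1.1] 9.6
```

View pics/near.png

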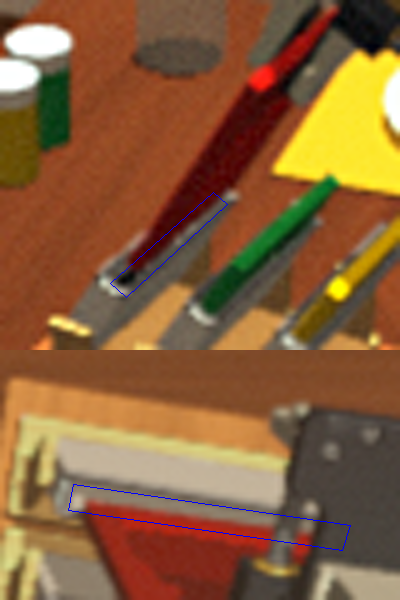

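The foot sits about 12 mm above the mouth, in line in x. Its +y corner, at top pixel (342.6,145.6), is about 2.5 mm short of centre, so I shift +2.5 mm in y and feel my way in.

```bash
python3 -m creep '[{"grip":1,"delta_pos":[-0.03,-0.008,0],"rotation":[0,0,0]},{"grip":1,"delta_pos":[-0.03,-0.008,0.04],"rotation":[0,0,0]},{"grip":1,"delta_pos":[-0.03,-0.008,0.08],"rotation":[0,0,0]},{"grip":1,"delta_pos":[-0.03,-0.008,0.11],"rotation":[0,0,0]},{"grip":1,"delta_pos":[-0.03,-0.008,0.11],"rotation":[0,0,0]}]'
python3 -c "from h import *;plan(0)"
python3 -m creep '[{"grip":1,"delta_pos":[0,0,0.03],"rotation":[0,0,0]},{"grip":1,"delta_pos":[0,0,0.05],"rotation":[0,0,0]},{"grip":1,"delta_pos":[0,0,0.05],"rotation":[0,0,0]}]'
python3 -c "from h import *;plan(0)"
```

```text
clock: 10.1
tool_pos: [0.5814, -0.1725, 0.2176]
orientation: [-150.0, -0.0, -99.4]
force: [0.5, -0.3, -0.7]
opening: 0.0098
gripper_force: 30.0
pos [-0.0007  0.0024  0.1436] shift [ 0.024 -0.007  0.004] rot [-0.     -0.0004 -0.0005] F slot [ 0.1 -0.3 -0.9] 10.1
clock: 10.4
tool_pos: [0.5839, -0.174, 0.2156]
orientation: [-149.9, -0.0, -99.5]
force: [-7.8, -5.1, 12.5]
opening: 0.0097
gripper_force: 30.0
pos [0.0006 0.0014 0.1405] shift [ 0.014  0.006 -0.027] rot [-0.0017 -0.0012 -0.0011] F slot [ 0.3 -6.3 14.3] 10.4
```

The board touches a lip, with the reaction along -y, so my y shift was too much. I back off, undo about 2.2 mm of it and try again.

```bash
python3 -m creep '[{"grip":1,"delta_pos":[0,0,-0.04],"rotation":[0,0,0]},{"grip":1,"delta_pos":[0.022,0,-0.04],"rotation":[0,0,0]},{"grip":1,"delta_pos":[0.022,0,-0.02],"rotation":[0,0,0]},{"grip":1,"delta_pos":[0.022,0,0],"rotation":[0,0,0]},{"grip":1,"delta_pos":[0.022,0,0],"rotation":[0,0,0]}]'
python3 -c "from h import *;plan(0)"
python3 -m creep '[{"grip":1,"delta_pos":[0,0,0.02],"rotation":[0,0,0]},{"grip":1,"delta_pos":[0,0,0.03],"rotation":[0,0,0]},{"grip":1,"delta_pos":[0,0,0.03],"rotation":[0,0,0]}]'
python3 -c "from h import *;plan(0)"
```

```text
clock: 10.9
tool_pos: [0.584, -0.1749, 0.2138]
orientation: [-149.9, 0.0, -99.4]
force: [2.1, -1.6, 1.4]
opening: 0.0094
gripper_force: 30.1
pos [-0.      0.0004  0.1388] shift [ 0.004 -0.    -0.044] rot [-0.0007 -0.0001 -0.0006] F slot [ 2.7 -1.2  0. ] 10.9
clock: 11.2
tool_pos: [0.5852, -0.1752, 0.211]
orientation: [-150.0, 0.0, -99.4]
force: [3.5, -1.1, 0.3]
opening: 0.01
gripper_force: 30.1
pos [-0.0004  0.0004  0.1358] shift [ 0.004 -0.004 -0.074] rot [-0.0003 -0.0002 -0.0006] F slot [ 3.3 -0.5 -1.6] 11.2
```

Free entry, foot about 7 mm in. I continue down towards the brake.

```bash
python3 -m creep '[{"grip":1,"delta_pos":[0,-0.006,0.03],"rotation":[0,0,0]},{"grip":1,"delta_pos":[0,-0.006,0.06],"rotation":[0,0,0]},{"grip":1,"delta_pos":[0,-0.006,0.09],"rotation":[0,0,0]},{"grip":1,"delta_pos":[0,-0.006,0.12],"rotation":[0,0,0]},{"grip":1,"delta_pos":[0,-0.006,0.12],"rotation":[0,0,0]}]'
python3 -c "from h import *;plan(0)"
```

```text
clock: 11.7
tool_pos: [0.5912, -0.1763, 0.2003]
orientation: [-150.0, -0.0, -99.4]
force: [6.2, -0.4, -0.9]
opening: 0.0103
gripper_force: 30.1
pos [-0.0005  0.0002  0.1235] shift [ 0.003 -0.004 -0.197] rot [ 0.0003 -0.0003 -0.0005] F slot [ 4.9  0.6 -3.9] 11.7
```

```bash
python3 -m creep '[{"grip":1,"delta_pos":[0,-0.006,0.02],"rotation":[0,0,0]},{"grip":1,"delta_pos":[0,-0.006,0.04],"rotation":[0,0,0]},{"grip":1,"delta_pos":[0,-0.006,0.06],"rotation":[0,0,0]},{"grip":1,"delta_pos":[0,-0.006,0.08],"rotation":[0,0,0]},{"grip":1,"delta_pos":[0,-0.006,0.1],"rotation":[0,0,0]}]' >/dev/null
python3 -c "from h import *;plan(0)"
python3 -m creep '[{"grip":1,"delta_pos":[0,0,0.02],"rotation":[0,0,0]},{"grip":1,"delta_pos":[0,0,0.04],"rotation":[0,0,0]},{"grip":1,"delta_pos":[0,0,0.06],"rotation":[0,0,0]}]' >/dev/null
python3 -c "from h import *;plan(0)"
```

```text
pos [3.000e-04 1.000e-04 1.139e-01] shift [ 0.001  0.003 -0.293] rot [ 0.0001 -0.0005 -0.0007] F slot [ 3.4 -1.6  1.5] 12.2
pos [0.0002 0.     0.1079] shift [ 0.001  0.002 -0.353] rot [ 0.0002 -0.0005 -0.0008] F slot [ 2.6 -0.3  3.1] 12.5
```

```bash
python3 -m creep '[{"grip":1,"delta_pos":[0,0,0.02],"rotation":[0,0,0]},{"grip":1,"delta_pos":[0,0,0.04],"rotation":[0,0,0]},{"grip":1,"delta_pos":[0,0,0.06],"rotation":[0,0,0]}]' >/dev/null
python3 -c "from h import *;plan(0)"
python3 -m creep '[{"grip":1,"delta_pos":[0,0,0.02],"rotation":[0,0,0]},{"grip":1,"delta_pos":[0,0,0.04],"rotation":[0,0,0]},{"grip":1,"delta_pos":[0,0,0.05],"rotation":[0,0,0]}]' >/dev/null
python3 -c "from h import *;plan(0)"
```

```text
pos [0.0002 0.     0.102 ] shift [ 0.001  0.002 -0.412] rot [ 0.0001 -0.0006 -0.0009] F slot [ 2.5 -1.6  4.6] 12.8
pos [ 0.0003 -0.0001  0.097 ] shift [-0.     0.003 -0.462] rot [ 0.0001 -0.0006 -0.001 ] F slot [ 4.3 -1.8  4.8] 13.1
```

```bash
python3 -m creep '[{"grip":1,"delta_pos":[0,0,0.01],"rotation":[0,0,0]},{"grip":1,"delta_pos":[0,0,0.02],"rotation":[0,0,0]},{"grip":1,"delta_pos":[0,0,0.02],"rotation":[0,0,0]}]' >/dev/null
python3 -c "from h import *;plan(0)"
python3 -m creep '[{"grip":1,"delta_pos":[0,0,0.01],"rotation":[0,0,0]},{"grip":1,"delta_pos":[0,0,0.02],"rotation":[0,0,0]},{"grip":1,"delta_pos":[0,0,0.02],"rotation":[0,0,0]}]' >/dev/null
python3 -c "from h import *;plan(0)"
python3 -m creep '[{"grip":1,"delta_pos":[0,0,0.01],"rotation":[0,0,0]},{"grip":1,"delta_pos":[0,0,0.02],"rotation":[0,0,0]},{"grip":1,"delta_pos":[0,0,0.02],"rotation":[0,0,0]}]' >/dev/null
python3 -c "from h import *;plan(0)"
```

```text
pos [ 0.0002 -0.      0.095 ] shift [ 0.     0.002 -0.482] rot [ 0.0001 -0.0005 -0.0009] F slot [4.4 0.2 2.3] 13.4
pos [0.0001 0.0001 0.0929] shift [ 0.001  0.001 -0.503] rot [ 0.0003 -0.0004 -0.0007] F slot [ 4.4  2.3 -0.7] 13.7
pos [ 0.0004 -0.0003  0.0914] shift [-0.003  0.005 -0.518] rot [ 0.001  -0.0004 -0.001 ] F slot [ 3.2 -0.9  2.9] 14.0
```

```bash
python3 -m creep '[{"grip":1,"delta_pos":[0,0,0.01],"rotation":[0,0,0]},{"grip":1,"delta_pos":[0,0,0.015],"rotation":[0,0,0]},{"grip":1,"delta_pos":[0,0,0.015],"rotation":[0,0,0]}]' >/dev/null
python3 -c "from h import *;plan(0)"
python3 -m creep '[{"grip":1,"delta_pos":[0,0,0.01],"rotation":[0,0,0]},{"grip":1,"delta_pos":[0,0,0.015],"rotation":[0,0,0]},{"grip":1,"delta_pos":[0,0,0.015],"rotation":[0,0,0]}]' >/dev/null
python3 -c "from h import *;plan(0)"
```

```text
pos [ 0.0005 -0.0005  0.0902] shift [-0.005  0.006 -0.53 ] rot [ 0.0017 -0.0002 -0.0009] F slot [ 2.4 -0.7  4. ] 14.3
pos [ 0.0007 -0.0004  0.089 ] shift [-0.005  0.009 -0.542] rot [ 0.0023  0.0003 -0.0007] F slot [ 1.6 -1.4  3.1] 14.6
```

```bash
python3 -m creep '[{"grip":1,"delta_pos":[0,0,0.01],"rotation":[0,0,0]},{"grip":1,"delta_pos":[0,0,0.02],"rotation":[0,0,0]},{"grip":1,"delta_pos":[0,0,0.02],"rotation":[0,0,0]}]' >/dev/null
python3 -c "from h import *;plan(0)"
python3 -m creep '[{"grip":1,"delta_pos":[0,0,0.01],"rotation":[0,0,0]},{"grip":1,"delta_pos":[0,0,0.015],"rotation":[0,0,0]},{"grip":1,"delta_pos":[0,0,0.015],"rotation":[0,0,0]}]' >/dev/null
python3 -c "from h import *;plan(0)"
```

```text
pos [ 0.0011 -0.0006  0.0874] shift [-0.007  0.013 -0.558] rot [ 0.003   0.0007 -0.0007] F slot [ 0.4 -0.9  1.5] 14.9
pos [ 0.0014 -0.0007  0.0863] shift [-0.008  0.017 -0.569] rot [ 0.0034  0.0011 -0.0006] F slot [-0.4 -0.7  2.1] 15.2
```

```bash
python3 - <<'E'
from h import *
o=ctrl.get_obs();print(o["joint_pos"].round(2),o["tau"].round(1),o["moment"].round(2),o["force"].round(1),o["orientation"].round(2))
i=[]
for n,x,y,w,h in(("side",200,60,120,110),("top",300,100,120,90)):
    s=ctrl.snapshot(n);np.savez(f"{n}5.npz",**s)
    i.append(cv2.resize(np.ascontiguousarray(s["color"][y:y+h,x:x+w,::-1]),None,fx=3,fy=3,interpolation=cv2.INTER_CUBIC))
cv2.imwrite("pics/in.png",np.vstack(i))
E
```

```text
[ -6.08   7.3  -52.05  56.65  -1.8  -59.51] [  0.8 -32.4  22.7   2.7   1.    0.4] [ 0.32  1.75 -0.45] [-1.4 -0.5  1.6] [-1.5031e+02  1.1000e-01 -9.9310e+01]
```

View pics/in.png

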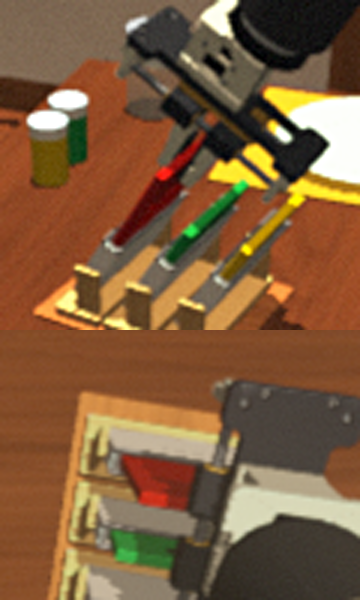

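The board is well in at about (145,205), but joint 5 is at -1.8° next to its limit, a wrist singularity, so the arm can't follow the push. The brake holds the board. I'll let go slightly, pivot the tool about the grip axis away from the singularity, and regrip.

```bash
python3 -m creep '[{"grip":0.72,"delta_pos":[0,0,0],"rotation":[0,0,0]},{"grip":0.72,"delta_pos":[0,0,0],"rotation":[0,0,0]},{"grip":0.72,"delta_pos":[0,0,0],"rotation":[0,0,0]}]'
python3 -c "from h import *;plan(-.055);print(ctrl.get_obs()['joint_pos'].round(1))"
python3 -m creep '[{"grip":0.72,"delta_pos":[0,0,0],"rotation":[0,0.03,0]},{"grip":0.72,"delta_pos":[0,0,0],"rotation":[0,0.06,0]},{"grip":0.72,"delta_pos":[0,0,0],"rotation":[0,0.06,0]}]'
python3 -c "from h import *;plan(-.055);print(ctrl.get_obs()['joint_pos'].round(1))"
```

```text
clock: 15.6
tool_pos: [0.6113, -0.1803, 0.1693]
orientation: [-150.3, 0.1, -99.3]
force: [0.7, -0.0, -0.5]
opening: 0.0235
gripper_force: 0.0
pos [ 0.0018 -0.0005  0.0864] shift [-0.005  0.018 -0.018] rot [ 0.0031  0.0012 -0.0002] F slot [ 0.3  0.1 -0.7] 15.6
[ -6.1   7.3 -52.   56.7  -1.8 -59.5]
clock: 15.9
tool_pos: [0.6128, -0.1801, 0.1762]
orientation: [-150.8, -4.5, -101.9]
force: [1.7, -0.1, 1.2]
opening: 0.0244
gripper_force: 0.0
pos [0.0065 0.     0.0917] shift [-0.003  0.064  0.036] rot [ 0.01   -0.0577 -0.0002] F slot [2.  0.2 0.2] 15.9
[-17.1   6.6 -54.   95.   -1.4 -88.2]
```

```bash
cat >> h.py <<'E'
def plan2(h,tilt,dx=0,dy=0):
    "TCP at h out of the mouth on the slot axis, tool pivoted by tilt deg about its y; pivot about grasp point"
    o=ctrl.get_obs();R=Rn.from_euler('xyz',o["orientation"],degrees=True).as_matrix()
    R2=Rt@Rn.from_euler('y',tilt,degrees=True).as_matrix()
    t=M+(h-.003)*zz+dx*xx+dy*yy-.003*R2[:,2]
    print("pos",(W.T@(o["tool_pos"]-M)).round(4),"shift",(R.T@(t-o["tool_pos"])/.1).round(3),"rot",(Rn.from_matrix(R.T@R2).as_rotvec()/(np.pi/2)).round(4),"F slot",(W.T@o["force"]).round(1),"j",o["joint_pos"].round(1),o["clock"])
E
python3 -m creep '[{"grip":0.65,"delta_pos":[0,0.03,-0.1],"rotation":[0.01,-0.02,0]},{"grip":0.6,"delta_pos":[0,0.06,-0.2],"rotation":[0.01,-0.04,0]},{"grip":0.6,"delta_pos":[0,0.064,-0.35],"rotation":[0.01,-0.058,0]},{"grip":0.6,"delta_pos":[0,0.064,-0.514],"rotation":[0.01,-0.058,0]},{"grip":0.6,"delta_pos":[0,0.064,-0.514],"rotation":[0.01,-0.058,0]}]'
python3 -c "from h import *;plan2(.14,-20)"
```

```text
clock: 16.4
tool_pos: [0.5829, -0.1669, 0.2001]
orientation: [-148.2, -0.4, -99.6]
force: [0.5, 0.2, -0.3]
opening: 0.035
gripper_force: 0.0
pos [-0.009   0.0082  0.1282] shift [ 0.093 -0.094 -0.113] rot [-0.0203 -0.228   0.0035] F slot [ 0.3  0.3 -0.5] j [-10.    1.5 -56.6  71.1  -0.2 -70.5] 16.4
```

```bash
python3 -m creep '[{"grip":0.6,"delta_pos":[0.05,-0.1,-0.3],"rotation":[-0.02,0,0]},{"grip":0.6,"delta_pos":[0.09,-0.1,-0.6],"rotation":[-0.02,0,0]},{"grip":0.6,"delta_pos":[0.09,-0.1,-0.8],"rotation":[-0.02,0,0]},{"grip":0.6,"delta_pos":[0.09,-0.1,-0.8],"rotation":[-0.02,0,0]},{"grip":0.6,"delta_pos":[0.09,-0.1,-0.8],"rotation":[-0.02,0,0]}]'
python3 -c "from h import *;plan2(.19,-20);plan2(.19,20)"
```

```text
clock: 16.9
tool_pos: [0.5487, -0.1678, 0.2744]
orientation: [-150.0, -0.1, -99.6]
force: [1.0, 0.3, 1.3]
opening: 0.0348
gripper_force: 0.0
pos [-0.001   0.0017  0.2093] shift [ 0.027 -0.01   0.195] rot [-0.0006 -0.2248 -0.0019] F slot [1.5 0.5 0.7] j [  7.   -5.9 -40.6  18.2 -27.5 -30.7] 16.9
pos [-0.001   0.0017  0.2093] shift [ 0.006 -0.01   0.195] rot [ 1.000e-04  2.197e-01 -2.000e-03] F slot [1.5 0.5 0.7] j [  7.   -5.9 -40.6  18.2 -27.5 -30.7] 16.9
```

```bash
python3 -m creep '[{"grip":0.6,"delta_pos":[0.027,-0.01,0],"rotation":[0,-0.08,0]},{"grip":0.6,"delta_pos":[0.027,-0.01,0],"rotation":[0,-0.16,0]},{"grip":0.6,"delta_pos":[0.027,-0.01,0],"rotation":[0,-0.225,0]},{"grip":0.6,"delta_pos":[0.027,-0.01,0],"rotation":[0,-0.225,0]}]'
python3 -c "from h import *;plan2(.15,-20);plan2(.15,-25)"
```

```text
clock: 17.3
tool_pos: [0.5448, -0.1761, 0.2691]
orientation: [-150.0, 14.5, -91.4]
force: [-1.6, -0.9, -1.7]
opening: 0.0353
gripper_force: 0.0
pos [-0.0057 -0.007   0.206 ] shift [ 0.102 -0.068  0.555] rot [ 0.0105 -0.0388 -0.0068] F slot [-2.1 -1.1 -0.7] j [-11.2  -0.2 -19.9 -25.2 -44.7  19.9] 17.3
pos [-0.0057 -0.007   0.206 ] shift [ 0.104 -0.068  0.555] rot [ 0.0102 -0.0943 -0.0072] F slot [-2.1 -1.1 -0.7] j [-11.2  -0.2 -19.9 -25.2 -44.7  19.9] 17.3
```

```bash
python3 -m creep '[{"grip":0.6,"delta_pos":[0.1,-0.07,0],"rotation":[0.01,-0.039,-0.007]},{"grip":0.6,"delta_pos":[0.1,-0.07,0.2],"rotation":[0.01,-0.039,-0.007]},{"grip":0.6,"delta_pos":[0.102,-0.068,0.4],"rotation":[0.01,-0.039,-0.007]},{"grip":0.6,"delta_pos":[0.102,-0.068,0.555],"rotation":[0.01,-0.039,-0.007]},{"grip":0.6,"delta_pos":[0.102,-0.068,0.555],"rotation":[0.01,-0.039,-0.007]}]' >/dev/null
python3 -m creep '[{"grip":0.6,"delta_pos":[0,0,0],"rotation":[0,0,0]},{"grip":0.6,"delta_pos":[0,0,0],"rotation":[0,0,0]}]' >/dev/null
python3 - <<'E'
from h import *
plan2(.088,-20)
S=ctrl.snapshot("side");i=cv2.resize(np.ascontiguousarray(S["color"][50:180,190:330,::-1]),None,fx=4,fy=4,interpolation=cv2.INTER_CUBIC);cv2.imwrite("pics/reg.png",i)
E
```

```text
pos [-0.0007 -0.0026  0.1502] shift [ 0.196 -0.009  0.592] rot [ 0.0012 -0.003  -0.001 ] F slot [ 0.4 -0.2  0.3] j [-14.7   6.3 -17.3 -33.6 -43.5  30.7] 18.0
```

View pics/reg.png

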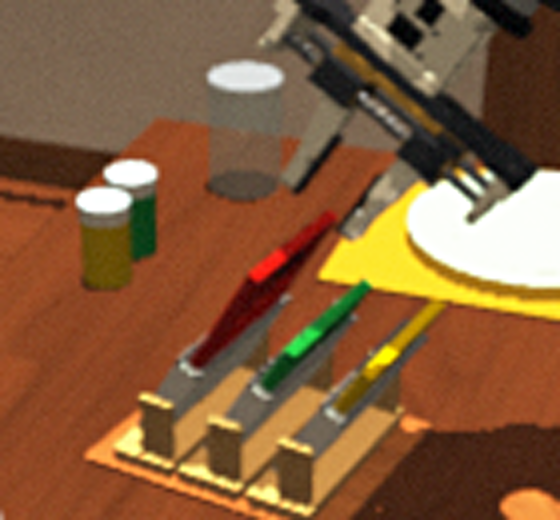

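The board stays in the slot by itself, top edge at crop (265,270) to (330,215), and the open gripper is pivoted above it. I go down and regrip.

```bash
python3 -m creep '[{"grip":0.6,"delta_pos":[0.07,-0.009,0.2],"rotation":[0,-0.003,0]},{"grip":0.6,"delta_pos":[0.13,-0.009,0.4],"rotation":[0,-0.003,0]},{"grip":0.6,"delta_pos":[0.17,-0.009,0.52],"rotation":[0,-0.003,0]},{"grip":0.6,"delta_pos":[0.196,-0.009,0.592],"rotation":[0,-0.003,0]},{"grip":0.6,"delta_pos":[0.196,-0.009,0.592],"rotation":[0,-0.003,0]}]'
python3 -m creep '[{"grip":1,"delta_pos":[0,0,0],"rotation":[0,0,0]},{"grip":1,"delta_pos":[0,0,0],"rotation":[0,0,0]},{"grip":1,"delta_pos":[0,0,0],"rotation":[0,0,0]},{"grip":1,"delta_pos":[0,0,0],"rotation":[0,0,0]},{"grip":1,"delta_pos":[0,0,0],"rotation":[0,0,0]}]'
python3 -c "from h import *;plan2(.083,-20)"
```

```text
clock: 18.55
tool_pos: [0.6087, -0.1806, 0.1681]
orientation: [-148.7, 17.3, -89.2]
force: [-0.2, 0.1, 0.2]
opening: 0.0354
gripper_force: 0.0
clock: 19.05
tool_pos: [0.6094, -0.1809, 0.1698]
orientation: [-148.5, 17.3, -89.1]
force: [0.5, 0.1, 2.8]
opening: 0.0099
gripper_force: 30.0
pos [ 0.0005 -0.0013  0.0877] shift [0.014 0.005 0.047] rot [ 0.0003 -0.0002 -0.0017] F slot [1.8 0.2 2.1] j [-15.3  12.7 -16.1 -37.6 -39.6  36.2] 19.05
```

```bash
python3 -m creep '[{"grip":1,"delta_pos":[0.004,0,0.01],"rotation":[0,0,0]},{"grip":1,"delta_pos":[0.007,0,0.019],"rotation":[0,0,0]},{"grip":1,"delta_pos":[0.007,0,0.019],"rotation":[0,0,0]}]' >/dev/null
python3 -c "from h import *;plan2(.083,-20)"
python3 -m creep '[{"grip":1,"delta_pos":[0.004,0,0.01],"rotation":[0,0,0]},{"grip":1,"delta_pos":[0.007,0,0.019],"rotation":[0,0,0]},{"grip":1,"delta_pos":[0.007,0,0.019],"rotation":[0,0,0]}]' >/dev/null
python3 -c "from h import *;plan2(.083,-20)"
```

```text
pos [ 0.0005 -0.0015  0.0855] shift [0.005 0.005 0.026] rot [ 0.0003 -0.0004 -0.0016] F slot [ 2.6 -0.4  3.2] j [-15.3  12.9 -16.1 -37.7 -39.5  36.4] 19.35
pos [ 0.0005 -0.0015  0.0834] shift [-0.003  0.005  0.007] rot [ 0.0004 -0.0004 -0.0016] F slot [ 3.8 -1.1  3.4] j [-15.4  13.2 -16.  -37.8 -39.4  36.5] 19.65
```

```bash
python3 -m creep '[{"grip":1,"delta_pos":[0.004,0,0.01],"rotation":[0,0,0]},{"grip":1,"delta_pos":[0.007,0,0.019],"rotation":[0,0,0]},{"grip":1,"delta_pos":[0.007,0,0.019],"rotation":[0,0,0]}]' >/dev/null
python3 -c "from h import *;plan2(.083,-20)"
python3 -m creep '[{"grip":1,"delta_pos":[0.004,0,0.01],"rotation":[0,0,0]},{"grip":1,"delta_pos":[0.005,0,0.014],"rotation":[0,0,0]},{"grip":1,"delta_pos":[0.005,0,0.014],"rotation":[0,0,0]}]' >/dev/null
python3 -c "from h import *;plan2(.083,-20)"
```

```text
pos [ 0.0005 -0.0015  0.0813] shift [-0.01   0.005 -0.012] rot [ 0.0004 -0.0004 -0.0016] F slot [4.  0.4 3.9] j [-15.4  13.4 -16.  -38.  -39.3  36.7] 19.95
pos [ 0.0004 -0.0015  0.0799] shift [-0.015  0.004 -0.026] rot [ 0.0004 -0.0004 -0.0016] F slot [ 3.2 -0.5  4.1] j [-15.4  13.5 -15.9 -38.  -39.2  36.8] 20.25
```

```bash
python3 -m creep '[{"grip":1,"delta_pos":[0.004,0,0.01],"rotation":[0,0,0]},{"grip":1,"delta_pos":[0.005,0,0.014],"rotation":[0,0,0]},{"grip":1,"delta_pos":[0.005,0,0.014],"rotation":[0,0,0]}]' >/dev/null
python3 -c "from h import *;plan2(.083,-20)"
python3 -m creep '[{"grip":1,"delta_pos":[0.004,0,0.01],"rotation":[0,0,0]},{"grip":1,"delta_pos":[0.005,0,0.014],"rotation":[0,0,0]},{"grip":1,"delta_pos":[0.005,0,0.014],"rotation":[0,0,0]}]' >/dev/null
python3 -c "from h import *;plan2(.083,-20)"
```

```text
pos [ 0.0005 -0.0013  0.0793] shift [-0.014  0.005 -0.033] rot [ 0.0004  0.0001 -0.0012] F slot [ 1.5 -0.2 14. ] j [-15.4  13.6 -15.9 -38.1 -39.2  37. ] 20.55
pos [ 0.0006 -0.0009  0.079 ] shift [-0.012  0.006 -0.036] rot [ 0.0003  0.0007 -0.0007] F slot [-0.4  0.8 25.8] j [-15.4  13.6 -15.9 -38.2 -39.2  37.1] 20.85
```

Hard stop: the force rose to 26 N and the tool stalled. I relax slightly, open partway and back out.

```bash
python3 -m creep '[{"grip":1,"delta_pos":[-0.003,0,-0.01],"rotation":[0,0,0]},{"grip":0.65,"delta_pos":[-0.003,0,-0.01],"rotation":[0,0,0]},{"grip":0.65,"delta_pos":[-0.003,0,-0.01],"rotation":[0,0,0]},{"grip":0.65,"delta_pos":[-0.003,0,-0.01],"rotation":[0,0,0]},{"grip":0.65,"delta_pos":[-0.003,0,-0.01],"rotation":[0,0,0]}]'
python3 -c "from h import *;plan2(.083,-20)"
python3 -m creep '[{"grip":0.65,"delta_pos":[0,0,-0.15],"rotation":[0,0,0]},{"grip":0.65,"delta_pos":[0,0,-0.35],"rotation":[0,0,0]},{"grip":0.65,"delta_pos":[0,0,-0.65],"rotation":[0,0,0]},{"grip":0.65,"delta_pos":[0,0,-1],"rotation":[0,0,0]},{"grip":0.65,"delta_pos":[0,0,-1],"rotation":[0,0,0]}]'
python3 -m creep '[{"grip":0.65,"delta_pos":[0,0,-0.3],"rotation":[0,0,0]},{"grip":0.65,"delta_pos":[0,0,-0.7],"rotation":[0,0,0]},{"grip":0.65,"delta_pos":[0,0,-1],"rotation":[0,0,0]},{"grip":0.65,"delta_pos":[0,0,-1],"rotation":[0,0,0]}]'
python3 - <<'E'
from h import *
i=[]
for n,x,y,w,h in(("side",190,90,140,90),("top",300,100,140,120)):
    s=ctrl.snapshot(n)
    im=cv2.resize(np.ascontiguousarray(s["color"][y:y+h,x:x+w,::-1]),None,fx=2.8,fy=2.8,interpolation=cv2.INTER_CUBIC)
    F=-.0655
    # predicted home top face, 84.5 mm out of mouth, -x wall
    P=proj(s,[M+(.15+F)*zz+(a*.005-.001)*xx+b*.06*yy for a,b in((1,1),(1,-1),(-1,-1),(-1,1))]);cv2.polylines(im,[((P-[x,y]+.5)*2.8).astype(int)],True,(255,0,0))
    i.append(im)
cv2.imwrite("pics/end.png",np.vstack(i))
E
```

```text
clock: 21.35
tool_pos: [0.613, -0.1813, 0.1597]
orientation: [-148.7, 17.3, -89.2]
force: [0.4, 0.5, 0.2]
opening: 0.0299
gripper_force: 0.0
pos [-0.0015 -0.0012  0.0771] shift [-0.021 -0.015 -0.053] rot [ 0.0025  0.0001 -0.002 ] F slot [0.4 0.5 0.1] j [-15.4  13.8 -16.  -38.2 -39.1  37. ] 21.35
clock: 21.85
tool_pos: [0.5614, -0.2097, 0.2476]
orientation: [-148.3, 17.1, -89.1]
force: [0.9, 0.7, 0.2]
opening: 0.0305
gripper_force: 0.0
clock: 22.25
tool_pos: [0.5094, -0.2357, 0.3285]
orientation: [-148.3, 17.1, -89.1]
force: [-0.2, -0.3, 0.1]
opening: 0.0307
gripper_force: 0.0
```

View pics/end.png

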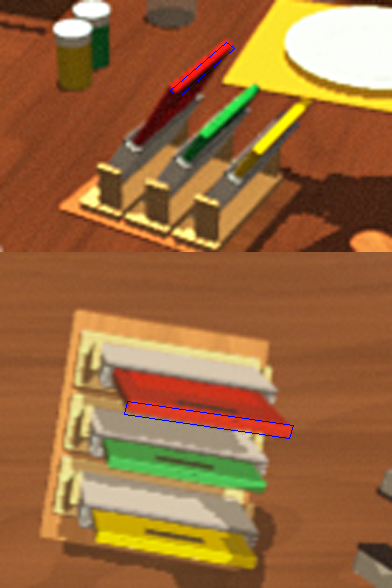

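The red board's top face matches the predicted home pose in both views: side (203,68), top (209,420). The other boards are unmoved and the gripper is clear, so I hand in.

```bash
python3 -m creep '[{"grip":0.65,"delta_pos":[0,0,0],"rotation":[0,0,0]},{"grip":0.65,"delta_pos":[0,0,0],"rotation":[0,0,0]}]' >/dev/null
python3 -c "from plant import ctrl;print(ctrl.close_job())"
```

```text
the job is handed in; nothing more can be done
None
```

The red board is in the empty slot and pressed to a hard stop at about 26 N, with the gripper released and clear and the green and yellow boards unmoved in the last pictures; I handed the job in at about 22.5 s, and no verdict came back.

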